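# Shut the check-weight case

## Task

The set of brass check weights has to be shut away: with the fingertips, first push the upright white flap over until it lies flat above the weights, so that they cannot jump out of their seats, then swing the wooden lid over it and press its front edge down until the catch snaps and the lid is fully shut. Only push and press: do not grip or lift anything, do not touch the weights or the forceps in the case, do not shove the case about, and leave everything else on the table where it is.

Things in the scene. Friction and masses are not known exactly. Their poses are not given: they have to be found in the camera images.
- weight_case: Wooden case for brass check weights, 160 mm deep (x) x 190 mm wide (y), walls 7 mm, rim of its base 68 mm above the table; 2.4 to 3.4 kg, standing loose. Origin: centre of its underside. x points from its front (catch, robot side) to its back (lid hinge), y to its left end (flap hinge), z up. An inner divider parts the weights' foam (left) from forceps and brush (right).
- case_lid (a joint): Lid angle, rad: 0 = fully shut, grows as it opens, 1.57 = upright, stop at 1.85. Stiff hinge (0.3 N m of friction, lid 0.3 kg): it stays where it is left and must be pushed all the way. At the last 0.06 rad (10 mm at the front) a sprung catch resists: about 8 to 12 N pressed down near the front edge snaps it home, reading under 0.01; left resting on the catch it reads about 0.055.
- retainer (a joint): Flap angle, rad: 0 = lying flat over the weights, grows as it opens, 1.57 = upright, stop at 1.85. Light hinge friction (0.04 N m): it stays where it is left. It folds towards the case's right (-y). Upright it blocks the lid.
- lid_hinge (a point): Middle of the lid's hinge line, at (80, 0, 68) mm in the case's frame; the line runs along the case's y, at its upper back edge. The lid is a wooden shell 160 x 190 mm and 24 mm thick; shut, its top is 92 mm above the table; its free front edge is 160 mm from the hinge line.
- lid_front (a point): Point on the outer (top) face of the lid, midway along its width, 10 mm from its free front edge, 150 mm from the hinge line: the place to press it shut. Its axes are the lid's, parallel to the case's when shut. A brass tongue of the catch hangs 9 mm before the front edge there.
- flap_hinge (a point): Middle of the flap's hinge line, at (0, 84, 62) mm in the case's frame, just inside the left end wall; the line runs along the case's x. The flap is a white plastic plate 140 mm (along that line) x 92 mm, 4 mm thick. Flat, its top is 64 mm above the table, 4 mm below the rim, 2 mm clear of the weights' knobs, and its free edge lies over the inner divider.
- flap_edge (a point): Middle of the flap's free edge, on its outer (upper when flat) face, 94 mm from the hinge line.
- forceps: Steel forceps, 132 mm long, 6 mm thick, lying in a foam trough in the right part of the case. Origin: middle of its underside.
- weight_200: Brass check weight with a knob, largest, 27 mm across, 47 mm tall, standing in its foam seat under the flap's swing; its knob ends 58 mm above the table. Origin: centre of its underside.
- weight_100: Brass check weight with a knob, 22 mm across, 38 mm tall, standing in its foam seat under the flap's swing; its knob ends 58 mm above the table. Origin: centre of its underside.
- weight_50: Brass check weight with a knob, 18 mm across, 31 mm tall, standing in its foam seat under the flap's swing; its knob ends 58 mm above the table. Origin: centre of its underside.
- weight_20: Brass check weight with a knob, smallest, 14 mm across, 23 mm tall, standing in its foam seat under the flap's swing; its knob ends 58 mm above the table. Origin: centre of its underside.
- calculator: Dark grey pocket calculator, 128 x 74 x 13 mm, lying at the left front. Origin: centre of its underside. Not part of the job.
- pen_blue: Blue pen, 145 mm long, lying at the right front. Origin: centre of its underside. Not part of the job.
- vial_1: Corked glass vial, 21 mm across, 60 mm tall, yellow contents, standing on the right. Origin: centre of its underside. Not part of the job.
- vial_2: Corked glass vial, 21 mm across, 60 mm tall, pink contents, standing on the right. Origin: centre of its underside. Not part of the job.
- beaker_250: Glass beaker, 71 mm across, 90 mm tall, standing at the right back. Origin: centre of its underside. Not part of the job.
- bottle_white: White bottle with a blue cap, 56 mm across, 117 mm tall, standing at the right back. Origin: centre of its underside. Not part of the job.

How it is judged:
By the outcome, as a careful person would: the job done as asked, in the order asked, and still so for the second after the job is handed in, with the robot touching nothing.
It also fails if it takes over 51 s, if anything falls off the work surface, if the arm or the gripper's body presses on something with over 40 N, if the wrist force passes 120 N, or if a joint passes its speed limit or range.

## Robot

A 7-joint arm with a two-finger parallel gripper is mounted at the origin on a cart in front of the work surface, level with it; the furniture and walls round the work are solid. World frame = base frame: x ahead of the robot, y to its left, z up, the work surface at z = 0. Lengths are in m, angles in rad, forces in N, time in s.
With the tool pointing down it reaches from about 0.4 to 0.85 m from the base axis. Payload 10.4 kg.
Tool frame: the origin (TCP) lies at the very end of the fingers, on their centre line; the grasp point (between the pads) lies 19 mm behind it; z points along the fingers, y is the line along which they close (so a half turn about z gives the same grasp; the last joint's range is limited). The gripper opens to 87 mm and grips with 3 to 60 N. Pads are 19 mm wide; open, the fingers measure 117 mm over their backs; the gripper's body (75 mm by 190 mm) begins 51 mm behind the grasp point.
Start: joints at [1.251, 0.332, -0.065, 1.46, 0.022, 1.35, -0.088], TCP at [0.183, -0.598, 0.223] pointing down, gripper open.
Joint ranges: [-2.6, 2.6], [-0.5, 2.12], [-1.47, 1.34], [0.16, 2.42], [-1.27, 4.41], [0.06, 2.06], [-2.6, 2.6]. Speed limits (rad/s): [2.22, 2.22, 2.79, 2.79, 3.14, 3.14, 3.14].

## Interface

Orientations are given as a unit quaternion [x, y, z, w].
In Python, from bench import r gives the robot as it stands.
- The arm moves only by the shell command python3 -m crank 'ROWS' [FORCE]. ROWS is JSON, a list that holds one entry, the list of rows, each a list of 5 numbers: the shift along the tool's x, y, z in mm, then the turn about the tool's z in degrees, then the opening, from -1 (shut) to 1 (fully open). A call has 1 to 20 rows; each row is the pose to reach, as a shift and turn from the pose commanded when the call began, along the tool's axes at that moment; what a row does not reach only later rows make up. A row lasts 1/10 s, in which the tool goes at most 50 mm and 8.59 degrees, less where a joint would pass 70% of its speed; a pose out of reach is approached as far as the arm can. A call with a gripper value outside its range is refused whole. The fingers move at their own pace and stop on an object; FORCE is the grip in N (left out, the last holds). Time passes only in rows, so rows that repeat a pose let the fingers close. It gives the time, the measured TCP pose, the force, the opening and the grip force at its end, in the units of the state.
- r.read_state(): the state, without advancing time (a new reading comes with each control period).
- r.camera(name): name is "scene" or "top" or "wrist"; returns a dict with "image" (480x640x3 uint8, red, green, blue), "vfov" (degrees; the focal length in pixels is half the picture's height over the tangent of half this angle, whatever the lens; pixels are square), "cx", "cy" (the principal point, pixels), "k1" (the pictures are not rectified: a ray, as slopes to the right and down, at radius r is drawn at 1 + k1 r^2 times it, then the intrinsics apply), "eye" and "attitude" of the camera in the world. Camera axes: x right, y down, z forward; pixel columns grow to the right and rows downward; lengths in m; the calibration is good to about 2 mm. A picture is of the moment at which its call begins. There is no depth.
- r.close_job(): hands the job in; it is judged then, once.
The state is a dict: "time": time; "joint_positions": joint angles; "joint_vel": joint speeds; "joint_torque": joint torques, N m; "ee_pos": TCP position; "eef_rot": TCP orientation; "ft_force": force on the tool from outside, world axes, zero at the start; "torque": the same for the moment, N m; "width": finger opening in m; "grip_force": force on a finger pad.
Only numpy, scipy, OpenCV 4.12 (cv2) and the standard library are available. Lean on these libraries where they do the work, as an engineer would, in place of code of your own. Each camera call takes 0.05 s, during which the arm holds its last target. There are 200 camera calls.

## Working session

There is one attempt and no reset: what is moved stays moved. The work goes in short steps, Python scripts to look and compute and a shell command to move; the robot and the scene stay as the last step left them, time stands still between calls to the robot, and variables do not carry over. Pictures are saved under pics/ and viewed, at most 10 in all, crops included, and the job is handed in when it is done.

```bash
ls; mkdir -p pics; python3 - <<'E'
from bench import r
import cv2
s=r.read_state(); print({k:s[k] for k in('time','ee_pos','eef_rot','width','ft_force')})
for n in('scene','top'):
    c=r.camera(n); cv2.imwrite(f'pics/{n}0.png',c['image'][:,:,::-1]); print(n,{k:v for k,v in c.items() if k!='image'})
E
```

```text
pics
{'time': 0.0, 'ee_pos': array([ 0.18267448, -0.59729826,  0.22175687]), 'eef_rot': array([ 9.89003903e-01,  1.47887721e-01, -1.47138647e-04, -6.92839272e-04]), 'width': 0.08687659708190673, 'ft_force': array([-0.46105367, -0.65002047, -0.36934294])}
scene {'vfov': 51.28169553584876, 'cx': 316.2313497914827, 'cy': 239.9263839610354, 'k1': -0.003798864220494058, 'eye': array([-0.22359255, -0.42591544,  0.73604903]), 'attitude': array([ 0.76331386, -0.46816295,  0.22514888, -0.38403566])}
top {'vfov': 47.079096680182175, 'cx': 316.186970197066, 'cy': 236.62936094983718, 'k1': -0.14945882101287505, 'eye': array([ 0.227467  , -0.0141785 ,  1.60784662]), 'attitude': array([-0.70257954,  0.70469579, -0.07322695,  0.06651059])}
```

View pics/scene0.png

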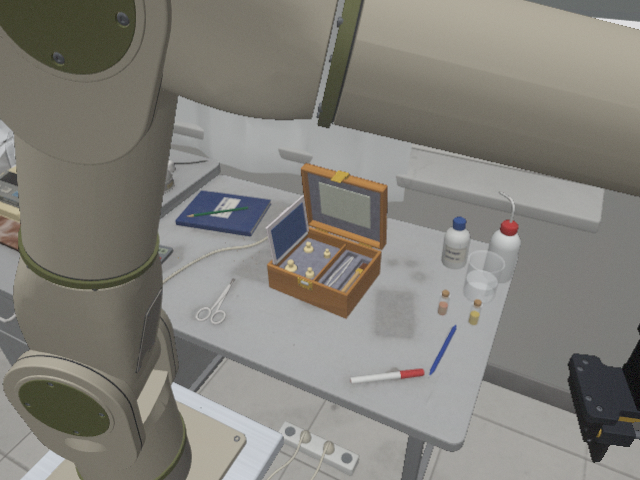

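View pics/top0.png

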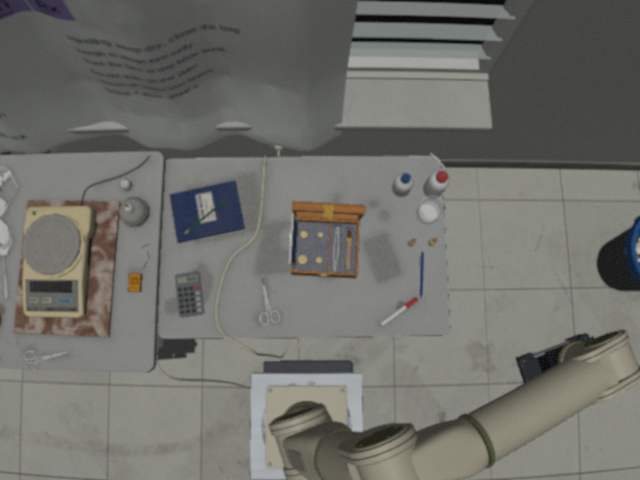

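The scene picture shows the open case (about 325,270), the flap upright at its left (288,230) and the lid open behind (345,205). In the top picture the case is at about (325,245), with its front rim from (291,273) to (357,277). I'll enlarge both to read the corners.

```bash
cat > h.py <<'E'
import numpy as np, cv2
from scipy.spatial.transform import Rotation as R
def K(c):
    f=240/np.tan(np.radians(c['vfov']/2)); return np.array([[f,0,c['cx']],[0,f,c['cy']],[0,0,1]]), np.array([c['k1'],0,0,0.])
def ray(c,uv):
    k,d=K(c); p=cv2.undistortPoints(np.array(uv,float).reshape(-1,1,2),k,d)[:,0]
    v=np.c_[p,np.ones(len(p))]@R.from_quat(c['attitude']).as_matrix().T
    return np.array(c['eye']),v
def plane(c,uv,z):
    e,v=ray(c,uv); return e+v*((z-e[2])/v[:,2])[:,None]
def proj(c,P):
    k,d=K(c); Rm=R.from_quat(c['attitude']).as_matrix()
    q=(np.array(P,float).reshape(-1,3)-c['eye'])@Rm
    return cv2.projectPoints(q.reshape(-1,1,3),np.zeros(3),np.zeros(3),k,d)[0][:,0]
E
python3 - <<'E'
import cv2,numpy as np
a=cv2.imread('pics/top0.png')[195:285,280:370]; b=cv2.imread('pics/scene0.png')[160:320,260:395]
a=cv2.resize(a,(400,400),interpolation=cv2.INTER_CUBIC)
b=cv2.resize(b,None,fx=2.96,fy=2.96,interpolation=cv2.INTER_CUBIC)
o=np.zeros((480,800,3),np.uint8); o[:400,:400]=a; o[:b.shape[0],400:400+b.shape[1]]=b[:480,:400]
cv2.imwrite('pics/zoom0.png',o)
E
```

```text
(no output)
```

View pics/zoom0.png

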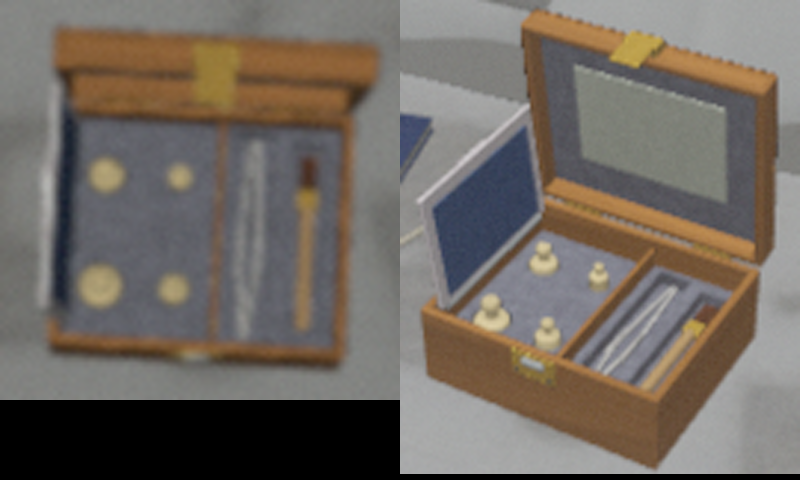

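The zoom shows the rim's front corners at (291,273)/(357,276) in top and (268,265)/(347,296) in scene. The flap is just past upright and the lid leans slightly back. Now the numbers.

```bash
python3 - <<'E'
from bench import r
from h import *
T=r.camera('top');S=r.camera('scene')
t=lambda p:[(280+x/4.444-.4,195+y/4.444-.4) for x,y in p]
s=lambda p:[(260+(x-400)/2.96-.3,160+y/2.96-.3) for x,y in p]
a=plane(T,t([(50,346),(342,361)]),.068); b=plane(S,s([(425,310),(657,403),(757,268)]),.068)
print('top FL FR',a.round(4)); print('scene FL FR BR',b.round(4))
def pose(FL,FR):
    d=(FL-FR)[:2]; yaw=np.arctan2(-d[0],d[1]); X=np.array([np.cos(yaw),np.sin(yaw)])
    return ((FL+FR)/2)[:2]+.08*X,yaw,np.hypot(*d)
for q in(a,b): print(pose(q[0],q[1]))
(c1,y1,_),(c2,y2,_)=pose(*a),pose(b[0],b[1])
yaw=(y1+y2)/2;c=(c1+c2)/2
M=R.from_euler('z',yaw).as_matrix()
def loc(cam,uv,ax,val):
    e,v=ray(cam,uv); e=(e-np.r_[c,0])@M; v=v@M; return (e+v*((val-e[ax])/v[:,ax])[:,None])*1000
print('flap near/far scene',loc(S,s([(420,203)]),0,-.07).round(),loc(S,s([(530,108)]),0,.07).round())
print('lid left/right free corner scene',loc(S,s([(525,14)]),1,.095).round(),loc(S,s([(777,78)]),1,-.095).round())
print('tongue scene',loc(S,s([(640,40)]),1,0).round(), 'top tongue',loc(T,t([(217,103)]),1,0).round())
E
```

```text
top FL FR [[ 0.4336  0.0423  0.068 ]
 [ 0.4234 -0.1428  0.068 ]]
scene FL FR BR [[ 0.4354  0.0406  0.068 ]
 [ 0.4221 -0.1449  0.068 ]
 [ 0.583  -0.1508  0.068 ]]
(array([ 0.50837513, -0.05463519]), np.float64(-0.0547115977136341), np.float64(0.18530411610530334))
(array([ 0.50856038, -0.05783389]), np.float64(-0.07130364129045529), np.float64(0.1859578888284258))
flap near/far scene [[-70.  95. 154.]] [[ 70.  95. 153.]]
lid left/right free corner scene [[ 67.  95. 232.]] [[ 76. -95. 232.]]
tongue scene [[ 63.   0. 240.]] top tongue [[ 38.   0. 257.]]
```

```bash
cat >> h.py <<'E'
C=np.array([.5085,-.0562]); YAW=-.055
def world(p): return np.r_[C,0]+R.from_euler('z',YAW).apply(np.array(p,float)/1000)
def case(p): return R.from_euler('z',-YAW).apply(np.array(p)-np.r_[C,0])*1000
def shifts(r,pts):
    s=r.read_state(); Q=R.from_quat(s['eef_rot']); x=Q.as_matrix()[:,0]
    print('t',round(s['time'],2),'tcp case',case(s['ee_pos']).round(1),'F',s['ft_force'].round(1),'turn needed',round(np.degrees(np.arctan2(x[1],x[0])-YAW),1))
    for p in pts: print(p,Q.inv().apply((world(p)-s['ee_pos'])*1000).round(0))
E
python3 -c "
from bench import r
from h import *
shifts(r,[(-80,-300,300),(-60,60,300),(-15,140,260)])"
```

```text
t 0.2 tcp case [-295.5 -558.4  222.1] F [0.3 0.6 1.2] turn needed 20.2
(-80, -300, 300) [ 291. -168.  -78.]
(-60, 60, 300) [ 434. -499.  -78.]
(-15, 140, 260) [ 504. -559.  -37.]
```

```bash
python3 -m crank '[[[0,0,-78,0,-1],[50,-28,-78,5,-1],[100,-56,-78,10,-1],[150,-85,-78,15,-1],[200,-115,-78,20,-1],[250,-143,-78,20,-1],[291,-168,-78,20,-1],[311,-213,-78,20,-1],[331,-258,-78,20,-1],[351,-303,-78,20,-1],[371,-353,-78,20,-1],[391,-400,-78,20,-1],[412,-450,-78,20,-1],[434,-499,-78,20,-1],[434,-499,-78,20,-1],[434,-499,-78,20,-1],[434,-499,-78,20,-1],[434,-499,-78,20,-1]]]'
python3 - <<'E'
from bench import r
from h import *
shifts(r,[])
w=r.camera('wrist'); np.save('w1.npy',w,allow_pickle=True); cv2.imwrite('pics/w1.png',w['image'][:,:,::-1]); print(w['eye'],w['vfov'])
print(proj(w,[world(p) for p in [(-80,95,68),(-80,-95,68),(80,-95,68),(80,95,68)]]).round())
E
```

```text
time: 2.0
ee_pos: [0.4518, 0.0052, 0.3004]
eef_rot: [1.0, -0.027, -0.0, 0.0]
ft_force: [0.1, -0.5, 0.3]
width: 0.0005
grip_force: 0.0
t 2.0 tcp case [-60.   58.2 300.4] F [ 0.1 -0.5  0.3] turn needed 0.1
[0.53505337 0.0007986  0.46310759] 65.3276005365121
[[280. 226.]
 [454. 226.]
 [470.  69.]
 [276.  67.]]
```

View pics/w1.png

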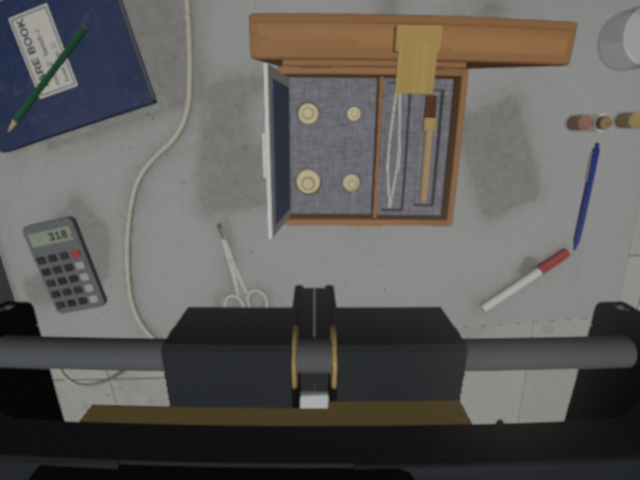

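The wrist view agrees with the case pose: its front right rim corner is at (453,224), against a predicted (454,226). The flap's free edge is at u≈270 and has a small tab at (265,152), so I'll push off-centre, nearer the front. The lid's top edge spans (250–575, 15–65). Next I go left of the flap and down.

```bash
python3 -m crank '[[[15,-40,0,0,-1],[25,-80,0,0,-1],[25,-80,50,0,-1],[25,-80,95,0,-1],[25,-80,135,0,-1],[25,-80,164,0,-1],[25,-80,164,0,-1],[25,-80,164,0,-1]]]'
python3 - <<'E'
from bench import r
from h import *
w=np.load('w1.npy',allow_pickle=True).item()
for uv in [(253,63),(573,64),(250,15),(575,23)]: print('lid',case(plane(w,[uv],.23)[0]).round())
shifts(r,[(-35,109,136),(-35,19,64)])
E
```

```text
time: 2.85
ee_pos: [0.4814, 0.0843, 0.1372]
eef_rot: [1.0, -0.027, -0.0, -0.0]
ft_force: [-0.1, -0.1, 1.0]
width: 0.0003
grip_force: 0.0
lid [ 59.  93. 230.]
lid [ 61. -94. 230.]
lid [ 84.  94. 230.]
lid [ 83. -92. 230.]
t 2.85 tcp case [-34.8 138.8 137.2] F [-0.1 -0.1  1. ] turn needed 0.1
(-35, 109, 136) [-0. 30.  1.]
(-35, 19, 64) [ -0. 120.  73.]
```

```bash
python3 -m crank '[[[0,15,0,0,-1],[0,30,1,0,-1],[0,37,0,0,-1],[0,43,0,0,-1],[0,50,0,0,-1],[0,56,1,0,-1],[0,63,2,0,-1],[0,69,4,0,-1],[0,75,6,0,-1],[0,81,9,0,-1],[0,86,12,0,-1],[0,91,16,0,-1],[0,96,20,0,-1],[0,101,25,0,-1],[0,105,30,0,-1],[0,109,36,0,-1],[0,115,48,0,-1],[0,119,60,0,-1],[0,120,67,0,-1],[0,120,72,0,-1]]]'
python3 - <<'E'
from bench import r
from h import *
shifts(r,[])
a=r.camera('top')['image'][195:285,280:370]; b=r.camera('wrist')['image']
a=cv2.resize(a,(300,300)); b=cv2.resize(b,(500,375)); o=np.zeros((375,800,3),np.uint8); o[:300,:300]=a;o[:,300:]=b
cv2.imwrite('pics/f1.png',o[:,:,::-1])
E
```

```text
time: 4.85
ee_pos: [0.4743, -0.0351, 0.0637]
eef_rot: [1.0, -0.026, -0.001, 0.0]
ft_force: [-9.0, -5.0, 31.2]
width: 0.0002
grip_force: 16.1
t 4.85 tcp case [-35.3  19.2  63.7] F [-9.  -5.  31.2] turn needed 0.1
```

View pics/f1.png

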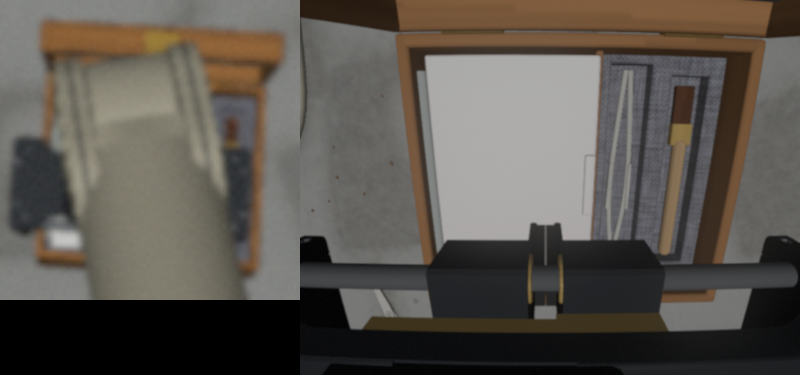

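The flap lies flat: the white plate fills the left compartment up to the divider, and its tab is at (588,185). Now I back off upward and check clearance behind the lid.

```bash
python3 -m crank '[[[0,0,-30,0,-1],[0,0,-80,0,-1],[0,0,-130,0,-1],[0,0,-180,0,-1],[0,0,-225,0,-1],[0,0,-246,0,-1],[0,0,-246,0,-1],[0,0,-246,0,-1]]]'
python3 - <<'E'
from bench import r
from h import *
T=r.camera('top');S=r.camera('scene')
for z in(0,.2,.4): print(z,'edge top',plane(T,[(350,157),(415,128),(290,140)],z)[:,:2].round(3).tolist())
shifts(r,[(125,0,310)])
w=r.camera('wrist');a=w['image']; a=cv2.resize(a,(400,300)); b=cv2.resize(S['image'][120:330,230:510],(400,300)); o=np.hstack([a,b])
cv2.imwrite('pics/f2.png',o[:,:,::-1]); cv2.imwrite('pics/w2.png',w['image'][:,:,::-1])
print(proj(w,[world(p) for p in [(-80,95,68),(-80,-95,68),(80,-95,68),(80,95,68)]]).round()*.625)
E
```

```text
time: 5.75
ee_pos: [0.4748, -0.0347, 0.3102]
eef_rot: [1.0, -0.026, 0.0, 0.0]
ft_force: [-0.2, 0.8, -1.2]
width: 0.0004
grip_force: 0.0
0 edge top [[0.8, -0.135], [0.897, -0.342], [0.856, 0.05]]
0.2 edge top [[0.729, -0.12], [0.814, -0.301], [0.777, 0.042]]
0.4 edge top [[0.657, -0.105], [0.731, -0.26], [0.699, 0.034]]
t 5.85 tcp case [-35.3  19.6 309.2] F [-0.7 -0.  -0.3] turn needed 0.2
(125, 0, 310) [160.  20.  -1.]
[[155.    152.5  ]
 [259.375 153.125]
 [266.875  59.375]
 [150.     58.75 ]]
```

View pics/f2.png

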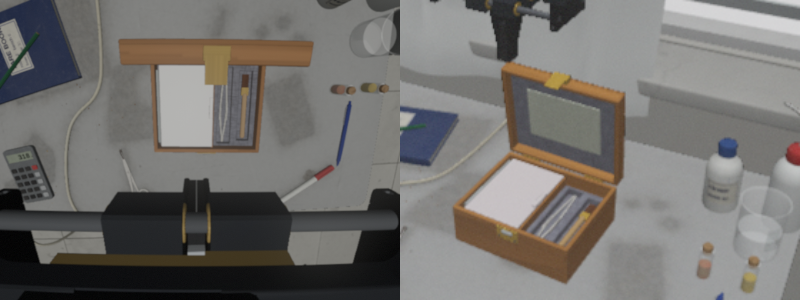

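The case has not moved and the flap stays flat. In the left panel its rim is at (155–260, 60–151), as predicted. The rear edge of the table is near x=0.80, which leaves room behind the lid. Next I go over the lid and down behind it.

```bash
python3 -m crank '[[[40,10,0,0,-1],[85,20,0,0,-1],[125,20,0,0,-1],[150,20,0,0,-1],[150,20,0,0,-1],[150,20,0,0,-1],[150,20,40,0,-1],[150,20,75,0,-1],[150,20,101,0,-1],[150,20,101,0,-1],[150,20,101,0,-1]]]'
python3 - <<'E'
from bench import r
from h import *
shifts(r,[])
p=case(r.read_state()['ee_pos'])
for d in (84,75,65,55,45,35,25,18,12,8,4):
    t=np.radians(d);c,s=np.cos(t),np.sin(t)
    q=np.array([80-140*c+24*s+9.5, 68+140*s+24*c]); print(d,(q[0]-p[0]).round(),(p[2]-q[1]).round())
E
```

```text
time: 7.0
ee_pos: [0.6231, -0.0627, 0.2107]
eef_rot: [1.0, -0.026, 0.0, 0.0]
ft_force: [0.1, -0.6, 1.2]
width: 0.0005
grip_force: 0.0
t 7.0 tcp case [ 1.148e+02 -2.000e-01  2.107e+02] F [ 0.1 -0.6  1.2] turn needed 0.2
84 -16.0 1.0
75 -38.0 1.0
65 -63.0 6.0
55 -86.0 14.0
45 -107.0 27.0
35 -126.0 43.0
25 -142.0 62.0
18 -151.0 77.0
12 -157.0 90.0
8 -161.0 99.0
4 -163.0 109.0
```

```bash
python3 -m crank '[[[-10,0,1,0,-1],[-19,0,1,0,-1],[-29,0,1,0,-1],[-38,0,1,0,-1],[-51,0,3,0,-1],[-63,0,6,0,-1],[-75,0,10,0,-1],[-86,0,14,0,-1],[-97,0,20,0,-1],[-107,0,27,0,-1],[-117,0,35,0,-1],[-126,0,43,0,-1],[-134,0,52,0,-1],[-142,0,62,0,-1],[-146,0,69,0,-1],[-151,0,77,0,-1],[-154,0,84,0,-1],[-157,0,90,0,-1],[-157,0,90,0,-1]]]'
python3 - <<'E'
from bench import r
from h import *
shifts(r,[(-68,0,100),(-68,0,92)])
b=cv2.resize(r.camera('scene')['image'][120:330,230:510],(640,480)); cv2.imwrite('pics/l1.png',b[:,:,::-1])
E
```

```text
time: 8.9
ee_pos: [0.466, -0.0544, 0.1187]
eef_rot: [1.0, -0.026, -0.001, -0.0]
ft_force: [0.7, 0.1, -0.0]
width: 0.0007
grip_force: 0.0
t 8.9 tcp case [-42.5  -0.6 118.7] F [ 0.7  0.1 -0. ] turn needed 0.2
(-68, 0, 100) [-25.  -1.  19.]
(-68, 0, 92) [-25.  -1.  27.]
```

View pics/l1.png

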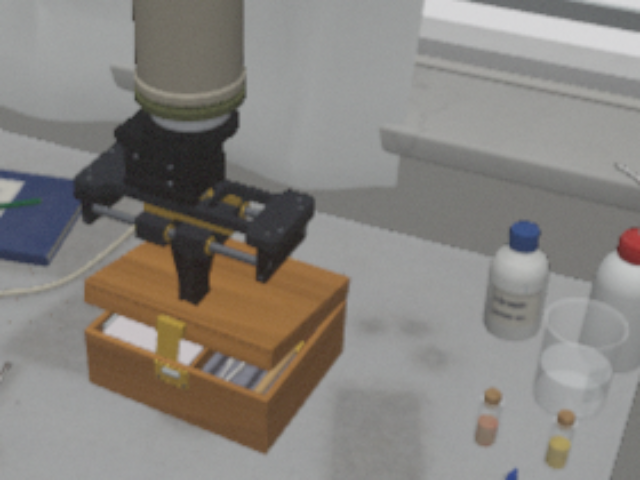

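The lid is part-closed (about 12°), with the fingertip near its front edge at (195,295) and the catch tongue at (170,340). I lift slightly, move to the front press point and press down.

```bash
python3 -m crank '[[[0,0,-15,0,-1],[-12,-1,-15,0,-1],[-24,-1,-15,0,-1],[-24,-1,-15,0,-1],[-24,-1,-5,0,-1],[-24,-1,2,0,-1],[-24,-1,8,0,-1],[-24,-1,13,0,-1],[-24,-1,17,0,-1],[-24,-1,20,0,-1],[-24,-1,22,0,-1],[-24,-1,24,0,-1],[-24,-1,26,0,-1],[-24,-1,27,0,-1],[-24,-1,27,0,-1]]]'
python3 -c "
from bench import r
from h import *
shifts(r,[])"
```

```text
time: 10.45
ee_pos: [0.4429, -0.0522, 0.0925]
eef_rot: [1.0, -0.026, 0.0, 0.0]
ft_force: [0.3, 0.0, -0.2]
width: 0.0005
grip_force: 0.0
t 10.45 tcp case [-65.7   0.4  92.5] F [ 0.3  0.  -0.2] turn needed 0.2
```

```bash
python3 -m crank '[[[0,0,1,0,-1],[0,0,1.5,0,-1],[0,0,1.5,0,-1],[0,0,1.5,0,-1]]]'
```

```text
time: 10.85
ee_pos: [0.443, -0.0522, 0.0922]
eef_rot: [1.0, -0.026, 0.0, 0.0]
ft_force: [-7.7, 0.6, 17.6]
width: 0.0003
grip_force: 8.7
```

```bash
python3 -m crank '[[[0,0,-20,0,-1],[0,0,-60,0,-1],[0,0,-110,0,-1],[0,0,-160,0,-1],[0,0,-208,0,-1],[0,0,-208,0,-1],[-30,0,-208,0,-1],[-30,0,-208,0,-1],[-30,0,-208,0,-1]]]'
python3 - <<'E'
from bench import r
from h import *
shifts(r,[]); S=r.camera('scene'); w=r.camera('wrist')
b=cv2.resize(S['image'][160:320,250:410],(400,400)); a=cv2.resize(w['image'],(400,300)); o=np.zeros((400,800,3),np.uint8); o[:,:400]=b;o[:300,400:]=a
cv2.imwrite('pics/end.png',o[:,:,::-1])
print('shut lid corners scene',((proj(S,[world(p) for p in [(-80,95,92),(-80,-95,92),(80,-95,92),(-80,-95,0)]])-[250,160])*2.5).round().tolist())
print('wrist',(proj(w,[world(p) for p in [(-80,95,92),(-80,-95,92),(80,-95,92)]])*.625+[400,0]).round().tolist())
E
```

```text
time: 11.75
ee_pos: [0.4128, -0.0508, 0.299]
eef_rot: [1.0, -0.026, 0.0, 0.0]
ft_force: [0.2, -0.0, -0.1]
width: 0.0008
grip_force: 0.0
t 11.75 tcp case [-9.59e+01  2.00e-01  2.99e+02] F [ 0.2 -0.  -0.1] turn needed 0.1
shut lid corners scene [[40.0, 239.0], [245.0, 316.0], [333.0, 205.0], [242.0, 401.0]]
wrist [[537.0, 124.0], [656.0, 124.0], [663.0, 13.0]]
```

View pics/end.png

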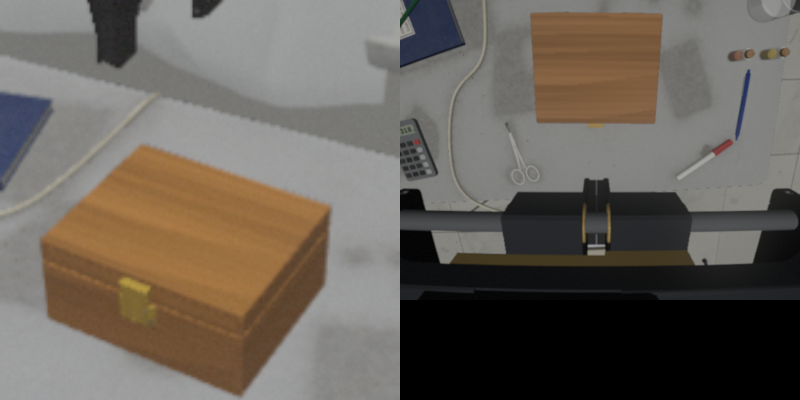

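The case is fully shut and has not moved. The lid corners (left panel: 42,240, 245,325 and 330,208; right panel: 537,124 and 656,124) sit within a few pixels of those predicted for a shut lid. Handing in.

```bash
python3 -c "
from bench import r
print(r.close_job())"
```

```text
the job is handed in; nothing more can be done
None
```

I pushed the flap flat over the weights, then swung the lid over and pressed it shut; the final pictures show it closed flush and the case unmoved, and I handed the job in at about 12 s with no verdict returned.

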